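# Clamp a jar in the cam-lever jar holder

### The job

Stand the screw-top jar upright in the V of the wooden jar holder, with the cam lever still open, and let go of it. Then push the lever round with gentle force, without forcing it against its stop, until it is fully home on its end stop and the cam holds the jar tight, so that the jar's stuck lid could be unscrewed. Leave the other things on the worktop alone.

Things in the scene. Friction and masses are not known exactly. Their poses are not given: they have to be found in the camera images.
- jar_mid (a point): Centre, half-way up, of the only screw-top jar: white round body 57 mm in diameter, ribbed screw lid of about the same width on top, 74 mm high in all, 0.08 to 0.17 kg, standing upright and loose on the worktop beyond the banding wheel (the round grey turntable). z is the jar's axis, pointing up.
- jig: The jar holder: a plywood plate 156 x 120 x 10 mm screwed to the worktop, with a wooden V-shaped jaw (top 36 mm above the worktop) on its +x side and a steel cam (top 38 mm above the worktop) with its lever on its -x side. Origin on the worktop straight below the seat with the jaw at rest; z up. The jaw is spring-backed: it gives about 4 mm to +x when the jar is clamped.
- seat (a point): Where the jar belongs: centre of its underside when it stands against both faces of the V, on the base plate (10 mm above the worktop). Moves with the jaw. Holder's axes: the V's upright faces lie 28 mm from here in the directions 45 degrees either side of +x; the V opens to -x. With the lever open there is 3 to 8 mm of play towards -x between a seated jar and the cam.
- pivot (a point): The lever's upright pivot axis, at the height of the handle's centre line, 48 mm above the worktop; 50.3 mm to -x of the seat. Pivot parts reach 61 mm above the worktop. Fixed to the holder, same axes.
- handle (a point): Middle of the lever's grip: a level black bar 18 mm thick, centre line 48 mm above the worktop, 85 mm from the pivot; the grip runs from 53 to 113 mm from it. Open, the lever points away from the jar (holder's -x); it swings level, clockwise from above, about a quarter turn until it points roughly to the holder's +y, where a steel pin marks its stop. Push it on the side away from that pin.
- lever (a joint): Lever angle in rad: 0 fully open, grows as it closes (clockwise from above). Starts between 0 and 0.25, stays where it is left. It takes 2 to 3 N at the grip to swing, 3 to 5 N while the cam squeezes the jar (from about 0.7), then goes slightly over centre to a hard stop, at 1.5 to 1.75 (its exact place must be felt), where force rises steeply. Over 25 N on the lever is too much.
- jar: The same jar; origin at the centre of its underside.
- glazed_bowl: Bystander: small glazed bowl, 68 mm across, 47 mm high; origin at its underside.
- ring_cutter: Bystander: grey ring cutter, 66 mm across, 30 mm high; origin at its underside.
- stamp: Bystander: plaster stamp, waisted, 42 mm across, 52 mm high; origin at its underside.
Not all that is in view belongs to the job. What is shaped like the jar but orange or red is not meant.

How it is judged:
By the outcome, as a careful person would: the job done as asked, in the order asked, and still so for the second after the job is handed in, with the robot touching nothing.
It also fails if it takes over 64 s, if anything falls off the work surface, if the arm or the gripper's body presses on something with over 40 N, if the wrist force passes 120 N, or if a joint passes its speed limit or range.

### The arm

A 6-joint arm with a two-finger parallel gripper is mounted at the origin on the work surface; the furniture and walls round the work are solid. World frame = base frame: x ahead of the robot, y to its left, z up, the work surface at z = 0. Lengths are in m, angles in degrees, forces in N, time in s.
With the tool pointing down it reaches from about 0.375 to 0.9 m from the base axis. Payload 3.1 kg.
Tool frame: the origin (TCP) lies on the front face of the gripper's body, between the roots of the fingers; the fingertips stand 70 mm ahead of it and the grasp point (between the pads) lies 51 mm ahead of it; x points along the fingers, y is the direction in which the jaws open and shut, and the axes are right-handed (so a half turn about x gives the same grasp; the last joint's range is limited). The gripper opens to 87 mm and grips with 3 to 60 N. Pads are 19 mm wide; open, the fingers measure 117 mm over their backs; the gripper's body (75 mm by 190 mm) begins 51 mm behind the grasp point.
Start: joints at [-82.592, 30.224, 82.088, -0, 67.689, -10.227], TCP at [0.189, -0.596, 0.292] pointing down, gripper open.
Joint ranges: [-176.69, 176.69], [-43.24, 126.21], [12.49, 139.97], [-82, 262], [0, 151.66], [-163.58, 163.58]. Speed limits (degrees/s): [159.86, 159.86, 180, 180, 180, 180].

### API

Orientations are given as a 3x3 rotation matrix whose columns are the frame's x, y, z axes.
In Python, from rig import bot gives the robot as it stands.
- The arm moves only by the shell command python3 -m crank 'ROWS'. ROWS is JSON, a list of rows, each an object with "slide": the shift along the world's x, y, z in mm, a list of three; "turn": the turn, a rotation vector about the world's x, y, z in degrees, a list of three; "grip": the opening, from 0 (shut) to 1 (fully open). In form: [{"slide": [tx, ty, tz], "turn": [wx, wy, wz], "grip": grip}, ...]. A call has 1 to 5 rows; each row shifts and turns the pose as measured when the row begins; what a row does not reach is not made up. A row lasts 1/12 s, in which the tool goes at most 41.7 mm and 7.16 degrees, less where a joint would pass 70% of its speed; a pose out of reach is approached as far as the arm can. A call with a gripper value outside its range is refused whole. The fingers move at their own pace and stop on an object; the grip force is fixed at half the most. Time passes only in rows, so rows that do not move let the fingers close. It gives the time, the measured TCP pose, the force and the opening at its end, in the units of the state.
- bot.read_state(): the state, without advancing time (a new reading comes with each control period).
- bot.capture(name): name is "side" or "top"; returns (picture, depth): 480x640x3 uint8, red, green, blue; 480x640 float32, m along the optical axis (not along the pixel's ray), 0 where there is no reading.
- bot.camera_params(name): a dict with "intrinsics" (3x3 intrinsics, pixels), "world_from_camera" (4x4, takes a point from camera to world coordinates). Camera axes: x right, y down, z forward; pixel columns grow to the right and rows downward; lengths in m; the calibration is good to about 2 mm. A picture is of the moment at which its call begins. camera_params takes no time and is no camera call.
- bot.hand_in(): hands the job in, once; it reports no verdict.
Trained networks look in the newest picture that a camera, given by its name, has taken for a name from the list of things; names that differ only in an ending like _2 or _b are one class to them, and where a whole thing is asked for, a point or a joint stands for the part that bears it (a point fixed in the world has none). Each returns a list of dicts, best first, with "conf" (0 to 1); they miss things now and then, are a little off and sometimes report something else, mostly with a low value. They report only what shows in the picture. A call takes as long as a camera call. They do not tell look-alikes from the thing itself.
- bot.outline_of(camera, target): "pixels" (480x640 bool, what is visible of it) and "centre" ([row, column] in pixels, amid what is visible of it).
- bot.spot_point(camera, target): "centre" ([row, column] in pixels: a listed point, or the origin of a listed thing).
The state is a dict: "time_s": time; "joint_positions": joint angles; "qvel": joint speeds; "tau": joint torques, N m; "position": TCP position; "tcp_rot": TCP orientation; "force": force on the tool from outside, world axes, zero at the start; "moment": the same for the moment, N m; "opening": opening from 0.0 (shut) to 1.0 (fully open).
Only numpy, scipy, OpenCV 4.12 (cv2) and the standard library are available. Lean on these libraries where they do the work, as an engineer would, in place of code of your own. Each camera call takes 0.05 s, during which the arm holds its last target. There are 200 camera calls.

## Working session

There is one attempt and no reset: what is moved stays moved. The work goes in short steps, Python scripts to look and compute and a shell command to move; the robot and the scene stay as the last step left them, time stands still between calls to the robot, and variables do not carry over. Pictures are saved under pics/ and viewed, about 8 in all and at most 12, crops included, and the job is handed in when it is done.

```bash
ls; mkdir -p pics; cat > h.py <<'E'
from rig import bot
import numpy as np, cv2
def px2w(cam,D,r,c,z=None):
    p=bot.camera_params(cam);K=np.array(p["intrinsics"]);T=np.array(p["world_from_camera"])
    d=np.linalg.inv(K)@np.array([c,r,1.])
    if z is None: q=d*D[int(round(r)),int(round(c))]
    else:
        w=T[:3,:3]@d; q=d*((z-T[2,3])/w[2])
    return T[:3,:3]@q+T[:3,3]
def cloud(cam,D):
    p=bot.camera_params(cam);K=np.array(p["intrinsics"]);T=np.array(p["world_from_camera"])
    v,u=np.mgrid[:480,:640]
    P=np.stack([(u-K[0,2])/K[0,0]*D,(v-K[1,2])/K[1,1]*D,D],-1)
    return P@T[:3,:3].T+T[:3,3]
def snap(cam,name):
    I,D=bot.capture(cam); cv2.imwrite(f"pics/{name}.png",cv2.cvtColor(I,cv2.COLOR_RGB2BGR)); return I,D
E
python3 - <<'E'
from h import *
np.set_printoptions(precision=4,suppress=True)
for cam in("top","side"):
    I,D=snap(cam,cam+"0")
    print(cam,np.array(bot.camera_params(cam)["world_from_camera"]))
    for t in("jar_mid","jig","seat","pivot","handle","glazed_bowl","ring_cutter","stamp"):
        z={"jar_mid":.037,"jig":0,"seat":.01,"pivot":.048,"handle":.048}.get(t,0)
        for o in bot.spot_point(cam,t)[:3]:
            print(cam,t,round(o["conf"],2),np.round(o["centre"]),px2w(cam,D,*o["centre"],z))
E
```

```text
pics
top [[ 0.0005 -0.9938  0.1113  0.4112]
 [-0.9999 -0.0019 -0.0133 -0.2027]
 [ 0.0134 -0.1112 -0.9937  1.3608]
 [ 0.      0.      0.      1.    ]]
top jar_mid 0.97 [224. 198.] [0.5782 0.0398 0.037 ]
top jar_mid 0.6 [215. 271.] [ 0.5994 -0.1224  0.037 ]
top jig 0.71 [259. 366.] [ 0.5042 -0.34   -0.    ]
top jig 0.65 [236. 362.] [ 0.5567 -0.3294  0.    ]
top seat 0.56 [235. 359.] [ 0.5584 -0.3218  0.01  ]
top pivot 0.8 [258. 366.] [ 0.5029 -0.3356  0.048 ]
top handle 0.73 [296. 369.] [ 0.4182 -0.3406  0.048 ]
top glazed_bowl 0.91 [175. 272.] [ 0.6988 -0.1229  0.    ]
top glazed_bowl 0.46 [226. 206.] [0.5789 0.0293 0.    ]
top ring_cutter 0.61 [259. 432.] [ 0.5033 -0.4919  0.    ]
top stamp 0.76 [220. 424.] [ 0.595  -0.4739  0.    ]
top stamp 0.31 [296. 370.] [ 0.4192 -0.3486  0.    ]
side [[ 0.9437 -0.1351  0.3019  0.2935]
 [-0.3306 -0.3628  0.8713 -1.0125]
 [-0.0082 -0.922  -0.387   0.418 ]
 [ 0.      0.      0.      1.    ]]
side jar_mid 0.84 [253. 237.] [ 0.4103 -0.1642  0.037 ]
side jar_mid 0.74 [230. 323.] [ 0.5985 -0.1118  0.037 ]
side jar_mid 0.64 [213. 296.] [0.5767 0.0098 0.037 ]
side jig 0.84 [298. 336.] [ 0.5487 -0.3278  0.    ]
side seat 0.9 [292. 342.] [ 0.5576 -0.3286  0.01  ]
side pivot 0.72 [281. 310.] [ 0.4986 -0.3403  0.048 ]
side pivot 0.49 [339. 403.] [ 0.5632 -0.5366  0.048 ]
side handle 0.84 [292. 263.] [ 0.4188 -0.3487  0.048 ]
side glazed_bowl 0.69 [245. 368.] [ 0.6912 -0.1373  0.    ]
side ring_cutter 0.72 [360. 347.] [ 0.5026 -0.4941  0.    ]
side stamp 0.94 [338. 400.] [ 0.5961 -0.4702  0.    ]
side stamp 0.51 [244. 369.] [ 0.6952 -0.133   0.    ]
```

View pics/top0.png

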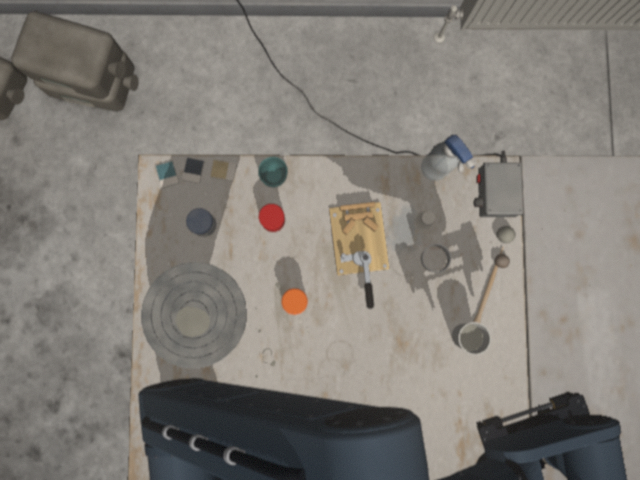

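View pics/side0.png

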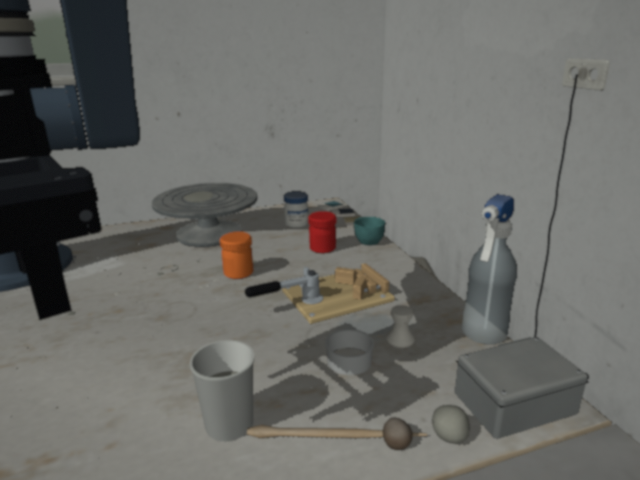

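The top view shows the white jar with a blue lid at about (row 222, col 201). The red and orange look-alikes are at (217, 272) and (300, 294), the holder is at (237, 360), and its lever points down to (305, 369). The side view agrees: jar at (210, 296), holder at (290, 340), lever open. Next I'll fit the jar and holder from depth.

```bash
python3 - <<'E'
from h import *
from scipy.optimize import least_squares
np.set_printoptions(precision=4,suppress=True)
for cam in("top","side"):
    I,D=snap(cam,cam+"1"); P=cloud(cam,D)
    print(cam,"table z",np.median(P[...,2][(D>0)&(abs(P[...,0]-.5)<.05)&(abs(P[...,1]+.2)<.03)]))
    near=(np.hypot(P[...,0]-.578,P[...,1]-.03)<.06)&(D>0)
    lid=P[near&(P[...,2]>.064)]; print("lid",len(lid),lid.mean(0),(lid.min(0)+lid.max(0))/2,np.ptp(lid,axis=0))
    b=P[near&(P[...,2]>.015)&(P[...,2]<.07)]
    if len(b)>30:
        s=least_squares(lambda c:np.hypot(b[:,0]-c[0],b[:,1]-c[1])-.0285,[.58,.03],loss="soft_l1",f_scale=.002); print("body fit",len(b),s.x)
    h=P[(D>0)&(P[...,2]>.005)]; h=h[(abs(h[:,0]-.54)<.15)&(abs(h[:,1]+.33)<.09)]
    pl=h[(h[:,2]<.016)]; r=cv2.minAreaRect((pl[:,:2]*1000).astype(np.float32)); print("plate",len(pl),r)
    W=(abs(P[...,0]-.35)<.15)&(abs(P[...,1]-.05)<.17)&(P[...,2]>.06)&(P[...,2]<.2)&(D>0)&(P[...,0]<.52)
    w=P[W]; print("wheel",w.min(0),w.max(0))
    for t in("handle","lever"):
        o=bot.outline_of(cam,t)
        if o:
            m=o[0]["pixels"]&(D>0); q=P[m]; q=q[(q[:,2]>.03)]; print(t,o[0]["conf"],len(q),q.min(0),q.max(0))
            g=q[(q[:,0]<.47)]
            if len(g)>5: print("bar",g.mean(0),cv2.fitLine(g[:,:2].astype(np.float32),cv2.DIST_HUBER,0,.01,.01).ravel())
    v=cv2.resize(I[180:330,180:440] if cam=="top" else I[180:330,230:430],None,fx=3,fy=3,interpolation=cv2.INTER_CUBIC)
    cv2.imwrite(f"pics/{cam}1z.png",v[...,::-1])
E
```

```text
top table z 0.0005581510697225678
lid 551 [0.5825 0.0322 0.0748] [0.5836 0.0326 0.0731] [0.0577 0.0572 0.0179]
body fit 120 [0.5836 0.0336]
plate 2895 ((540.7061767578125, -329.6048278808594), (178.8343963623047, 297.8844909667969), 89.90282440185547)
wheel [ 0.2699 -0.075   0.0798] [0.4928 0.1483 0.1011]
handle 0.65 456 [ 0.3946 -0.3491  0.0313] [ 0.5192 -0.3061  0.065 ]
bar [ 0.4291 -0.3386  0.0546] [ 0.9961  0.088   0.4291 -0.3386]
lever 0.97 446 [ 0.3946 -0.3489  0.0313] [ 0.5192 -0.3061  0.065 ]
bar [ 0.4283 -0.3384  0.0546] [ 0.994   0.1095  0.432  -0.3377]
side table z 0.0009064547650423083
lid 254 [0.5772 0.0205 0.0728] [0.5785 0.0282 0.0708] [0.0557 0.0559 0.013 ]
body fit 537 [0.5807 0.0322]
plate 2440 ((549.236328125, -325.87823486328125), (156.5578155517578, 122.52660369873047), 7.246586799621582)
wheel [ 0.2661 -0.0817  0.0793] [0.488 0.144 0.095]
handle 0.82 837 [ 0.3903 -0.354   0.03  ] [ 0.5178 -0.2899  0.0624]
bar [ 0.4264 -0.3464  0.0519] [ 0.9909  0.1343  0.4265 -0.3474]
lever 0.6 842 [ 0.39  -0.354  0.03 ] [ 0.5178 -0.2899  0.0625]
bar [ 0.4264 -0.3464  0.0519] [ 0.9925  0.1223  0.4248 -0.347 ]
```

View pics/top1z.png

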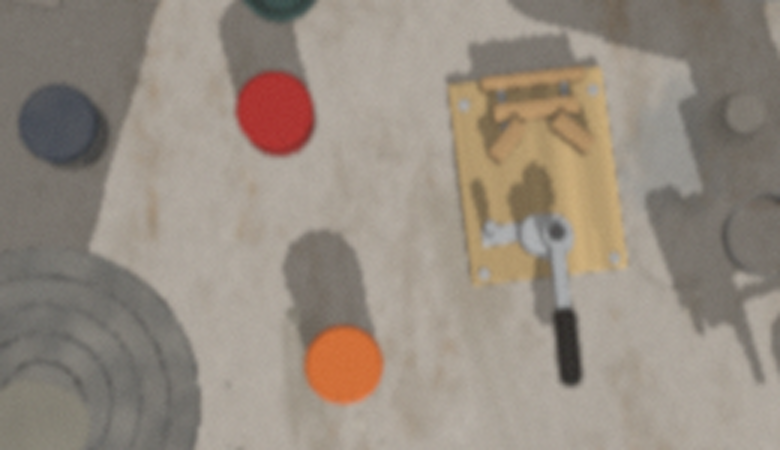

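```bash
python3 - <<'E'
from h import *
np.set_printoptions(precision=4,suppress=True)
s=bot.read_state(); print(np.array(s["tcp_rot"]),s["position"],s["time_s"],s["force"])
import cv2
D={};
for cam in("top","side"):
    _,d=bot.capture(cam);P=cloud(cam,d)
    yaw=np.radians(7.2);ex=np.array([np.cos(yaw),np.sin(yaw)]);ey=np.array([-ex[1],ex[0]])
    q=P[(d>0)]; uv=np.c_[(q[:,:2]-[.555,-.327])@ex,(q[:,:2]-[.555,-.327])@ey]
    k=(abs(uv[:,0])<.12)&(abs(uv[:,1])<.09);q=q[k];uv=uv[k]
    pl=(q[:,2]>.007)&(q[:,2]<.014)&(abs(uv[:,1])<.068)&(abs(uv[:,0])<.1)
    r=cv2.minAreaRect((q[pl][:,:2]*1000).astype(np.float32));print(cam,"plate",r)
    # tops of V arms: z .031-.040
    j=(q[:,2]>.030)&(q[:,2]<.041)&(uv[:,0]>-.005)&(uv[:,0]<.06)
    H=np.zeros((24,36),int)
    for a,b in uv[j]:
        i=int((a+.02)/.003);k2=int((b+.054)/.003)
        if 0<=i<24 and 0<=k2<36:H[i,k2]+=1
    print("rows: u from -20mm step3, cols v from -54");print("\n".join("%4d "%(-20+3*i)+"".join(" .:#"[min(x,3)] for x in H[i]) for i in range(24)))
    c=(q[:,2]>.052)&(abs(uv[:,0]+.05)<.03);print("pivot top uv",uv[c].mean(0),c.sum(),uv[c].min(0),uv[c].max(0))
E
```

```text
[[-0.     0.303 -0.953]
 [ 0.    -0.953 -0.303]
 [-1.    -0.     0.   ]] [ 0.1894 -0.5956  0.2922] 1.2 [-0.2534 -0.1875 -0.6126]
top plate ((554.7337646484375, -323.79730224609375), (193.7388458251953, 130.5355224609375), 4.241333961486816)
rows: u from -20mm step3, cols v from -54
 -20                                     
 -17                                     
 -14                                     
 -11                                     
  -8                                     
  -5                                     
  -2                                     
   1                                     
   4                                     
   7        .                    ..      
  10       ..::                  :..     
  13      : ..#.                ::..:    
  16      #.:..:               :: :::    
  19      ..#.::.             :#..:      
  22        .:.#.:           .:.:##.     
  25        ..:::::        .::#..:       
  28         .#..#.#      ...:....       
  31           ::..:.     ..::.:.        
  34            #.:         #:..         
  37            .:.
[... 793 characters left out ...]
   7      ##:                 ..#..      
  10    .:#::..               ##. :.     
  13     ##::: .             .#:.:...    
  16      # :...             #.:: :      
  19      #::::.:.         ###::...      
  22       .#:.:..        .##:.: :       
  25         ..:.:.      .#::::..        
  28         :#...:.     :#.: :          
  31          ::.. .      ....:          
  34           :...     .  :#:           
  37            :     .  .. .            
  40         : ..     .    : .           
  43         ...    :.   .  ::           
  46        :.... ..      .: :..         
  49                                     
pivot top uv [-0.0587 -0.0032] 135 [-0.0792 -0.0121] [-0.0428  0.0091]
```

```bash
python3 -m crank '[{"slide":[30,30,0],"turn":[0,0,0],"grip":1},{"slide":[28,30,0],"turn":[0,0,0],"grip":1},{"slide":[28,30,0],"turn":[0,0,0],"grip":1}]'
```

```text
time_s: 1.55
position: [0.2709, -0.512, 0.2922]
tcp_rot: [[-0.001, 0.291, -0.957], [-0.009, -0.957, -0.291], [-1.0, 0.008, 0.004]]
force: [0.1, 0.3, 0.3]
opening: 0.998
```

```bash
python3 -m crank '[{"slide":[19,34,0],"turn":[0,0,-3],"grip":1},{"slide":[19,34,0],"turn":[0,0,-3],"grip":1},{"slide":[19,34,0],"turn":[0,0,-3],"grip":1},{"slide":[19,34,0],"turn":[0,0,-3],"grip":1},{"slide":[19,34,0],"turn":[0,0,-3],"grip":1}]'
python3 -m crank '[{"slide":[19,34,0],"turn":[0,0,-2],"grip":1},{"slide":[19,34,0],"turn":[0,0,0],"grip":1},{"slide":[19,34,0],"turn":[0,0,0],"grip":1},{"slide":[19,34,0],"turn":[0,0,0],"grip":1},{"slide":[19,34,0],"turn":[0,0,0],"grip":1}]'
python3 - <<'E'
from h import *
np.set_printoptions(precision=4,suppress=True)
for cam in("top","side"):
    _,d=bot.capture(cam);P=cloud(cam,d);q=P[d>0]
    yaw=np.radians(7.0);ex=np.array([np.cos(yaw),np.sin(yaw)]);ey=np.array([-ex[1],ex[0]]);o=np.array([.555,-.327])
    u=(q[:,:2]-o)@ex;v=(q[:,:2]-o)@ey
    j=(q[:,2]>.030)&(q[:,2]<.041)&(u>.0)&(u<.04)
    for n in(3,5,10):
        a=np.percentile(((u+v)/2**.5)[j&(v>5e-3)],n);b=np.percentile(((u-v)/2**.5)[j&(v<-5e-3)],n)
        us=(a+b-.056)/2**.5;vs=(a-b)/2**.5;print(cam,n,j.sum(),us,vs,o+us*ex+vs*ey)
E
```

```text
time_s: 1.97
position: [0.3704, -0.3359, 0.2928]
tcp_rot: [[-0.001, 0.019, -1.0], [-0.012, -1.0, -0.019], [-1.0, 0.012, 0.001]]
force: [1.1, -0.3, -0.5]
opening: 0.999
time_s: 2.38
position: [0.4687, -0.1573, 0.2942]
tcp_rot: [[0.002, -0.022, -1.0], [-0.014, -1.0, 0.022], [-1.0, 0.014, -0.002]]
force: [1.8, 0.5, -0.4]
opening: 0.998
top 3 255 0.0004591584740268701 0.001518089898102401 [ 0.5553 -0.3254]
top 5 255 0.0009199789118078683 0.0017792682287190323 [ 0.5557 -0.3251]
top 10 255 0.002498760611197874 0.0013293478942970366 [ 0.5573 -0.3254]
side 3 1004 -0.000699350618812235 -0.003876998079190442 [ 0.5548 -0.3309]
side 5 1004 0.0008941640453017564 -0.005188319595889366 [ 0.5565 -0.332 ]
side 10 1004 0.004819972120120857 -0.007848925425438384 [ 0.5607 -0.3342]
```

```bash
python3 -m crank '[{"slide":[20,33,0],"turn":[0.8,0,1],"grip":1},{"slide":[20,33,-15],"turn":[0,0,0],"grip":1},{"slide":[20,33,-20],"turn":[0,0,0],"grip":1},{"slide":[19,32,-20],"turn":[0,0,0],"grip":1},{"slide":[19,32,-20],"turn":[0,0,0],"grip":1}]'
python3 -m crank '[{"slide":[15,25,-10],"turn":[0.2,0,0],"grip":1},{"slide":[0,0,0],"turn":[0,0,0],"grip":1}]'
```

```text
time_s: 2.9
position: [0.5704, 0.0027, 0.2242]
tcp_rot: [[0.016, -0.004, -1.0], [-0.008, -1.0, 0.004], [-1.0, 0.008, -0.016]]
force: [-0.8, -0.6, 0.1]
opening: 0.997
time_s: 3.07
position: [0.5872, 0.0326, 0.21]
tcp_rot: [[0.014, 0.0, -1.0], [-0.002, -1.0, -0.0], [-1.0, 0.002, -0.014]]
force: [0.8, 0.7, 1.2]
opening: 1.004
```

```bash
python3 -m crank '[{"slide":[-4,0,-20],"turn":[0,0.8,0],"grip":1},{"slide":[0,0,-28],"turn":[0,0,0],"grip":1},{"slide":[0,0,-28],"turn":[0,0,0],"grip":1},{"slide":[0,0,-22],"turn":[0,0,0],"grip":1},{"slide":[0,0,0],"turn":[0,0,0],"grip":1}]'
```

```text
time_s: 3.48
position: [0.5856, 0.0293, 0.1106]
tcp_rot: [[0.006, 0.004, -1.0], [-0.006, -1.0, -0.004], [-1.0, 0.006, -0.006]]
force: [-0.3, 1.0, -0.7]
opening: 0.999
```

```bash
python3 -m crank '[{"slide":[-3.5,3.5,-4],"turn":[0.3,0.3,0],"grip":1},{"slide":[0,0,0],"turn":[0,0,0],"grip":0},{"slide":[0,0,0],"turn":[0,0,0],"grip":0},{"slide":[0,0,0],"turn":[0,0,0],"grip":0},{"slide":[0,0,0],"turn":[0,0,0],"grip":0}]'
python3 -m crank '[{"slide":[0,0,0],"turn":[0,0,0],"grip":0},{"slide":[0,0,0],"turn":[0,0,0],"grip":0},{"slide":[0,0,0],"turn":[0,0,0],"grip":0}]'
```

```text
time_s: 3.9
position: [0.5834, 0.0295, 0.1103]
tcp_rot: [[0.005, 0.001, -1.0], [-0.001, -1.0, -0.001], [-1.0, 0.001, -0.005]]
force: [-0.2, 0.3, -0.3]
opening: 0.782
time_s: 4.15
position: [0.5849, 0.0293, 0.1131]
tcp_rot: [[0.01, 0.001, -1.0], [-0.002, -1.0, -0.001], [-1.0, 0.002, -0.01]]
force: [-0.4, 0.9, -1.1]
opening: 0.64
```

```bash
python3 -m crank '[{"slide":[0,0,0],"turn":[0,0,0],"grip":0},{"slide":[0,0,20],"turn":[0,0,0],"grip":0},{"slide":[0,0,30],"turn":[0,0,0],"grip":0},{"slide":[0,0,30],"turn":[0,0,0],"grip":0},{"slide":[0,0,10],"turn":[0,0,0],"grip":0}]'
python3 - <<'E'
from h import *
I,D=snap("side","s2")
print(bot.read_state()["force"],bot.read_state()["position"])
E
```

```text
time_s: 4.57
position: [0.5816, 0.0299, 0.2019]
tcp_rot: [[-0.001, 0.002, -1.0], [-0.001, -1.0, -0.002], [-1.0, 0.001, 0.001]]
force: [1.0, -0.2, 0.2]
opening: 0.642
[ 0.93226233  1.06604594 -0.09015884] [0.58188326 0.02993837 0.2024206 ]
```

View pics/s2.png

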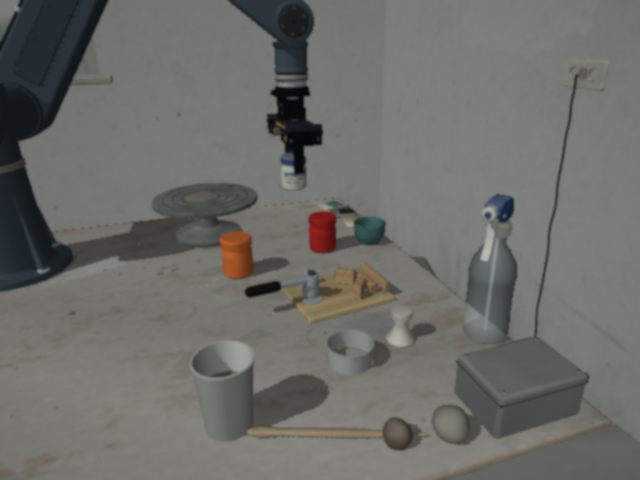

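The side view shows the jar held upright in the fingers at (175, 292), with everything else untouched. I'll carry it over to the holder, passing above the red look-alike.

```bash
python3 -m crank '[{"slide":[0,0,35],"turn":[0,0,0],"grip":0},{"slide":[-3,-35,10],"turn":[0,0,2],"grip":0},{"slide":[-3,-38,0],"turn":[0,0,2],"grip":0},{"slide":[-3,-38,0],"turn":[0,0,2],"grip":0},{"slide":[-3,-38,0],"turn":[0,0,1],"grip":0}]'
python3 -m crank '[{"slide":[-3,-38,0],"turn":[0,0,0],"grip":0},{"slide":[-3,-38,0],"turn":[0,0,0],"grip":0},{"slide":[-3,-38,0],"turn":[0,0,0],"grip":0},{"slide":[-3,-38,0],"turn":[0,0,0],"grip":0},{"slide":[-3,-38,0],"turn":[0,0,0],"grip":0}]'
```

```text
time_s: 5.03
position: [0.5676, -0.1145, 0.2447]
tcp_rot: [[-0.005, 0.144, -0.99], [0.001, -0.99, -0.144], [-1.0, -0.002, 0.005]]
force: [-0.7, 0.3, -0.5]
opening: 0.638
time_s: 5.45
position: [0.548, -0.3111, 0.237]
tcp_rot: [[-0.014, 0.146, -0.989], [0.008, -0.989, -0.147], [-1.0, -0.01, 0.013]]
force: [0.7, 1.1, -0.3]
opening: 0.635
```

```bash
python3 -m crank '[{"slide":[2,-14,-20],"turn":[-0.5,-0.8,-1.2],"grip":0},{"slide":[0,0,-25],"turn":[0,0,0],"grip":0},{"slide":[0,0,-20],"turn":[0,0,0],"grip":0}]'
python3 - <<'E'
from h import *
from scipy.optimize import least_squares
np.set_printoptions(precision=4,suppress=True)
s=bot.read_state();t=np.array(s["position"]);print(t,np.array(s["tcp_rot"])[:,0])
for cam in("side","top"):
    I,D=snap(cam,cam+"3");P=cloud(cam,D);zb=t[2]-.113
    m=(D>0)&(np.hypot(P[...,0]-t[0],P[...,1]-t[1])<.045)&(P[...,2]>zb-.003)&(P[...,2]<zb+.04)
    b=P[m]; print(cam,len(b))
    if len(b)>40:
        print(b.min(0),b.max(0))
        print("body",least_squares(lambda c:np.hypot(b[:,0]-c[0],b[:,1]-c[1])-.0285,t[:2],loss="soft_l1",f_scale=.002).x)
E
```

```text
time_s: 5.7
position: [0.5501, -0.339, 0.1708]
tcp_rot: [[0.01, 0.114, -0.993], [-0.013, -0.993, -0.114], [-1.0, 0.014, -0.008]]
force: [-0.8, -0.3, -2.1]
opening: 0.64
[ 0.5501 -0.339   0.1708] [ 0.0097 -0.0131 -0.9999]
side 691
[ 0.5057 -0.3697  0.055 ] [ 0.5728 -0.33    0.0978]
body [ 0.547  -0.3382]
top 11
```

```bash
python3 -m crank '[{"slide":[3,9,0],"turn":[0.75,0.6,0],"grip":0},{"slide":[0,0,-10],"turn":[0,0,0],"grip":0}]'
python3 - <<'E'
from h import *
I,D=snap("side","s4"); 
a=cv2.resize(I[200:330,240:440],None,fx=4,fy=4,interpolation=cv2.INTER_CUBIC)
cv2.imwrite("pics/s4z.png",a[...,::-1])
s=bot.read_state();print(s["position"],s["force"])
E
```

```text
time_s: 5.97
position: [0.5518, -0.3267, 0.1581]
tcp_rot: [[-0.008, 0.115, -0.993], [0.008, -0.993, -0.115], [-1.0, -0.009, 0.007]]
force: [-0.2, 0.1, -0.5]
opening: 0.637
[ 0.55065195 -0.32652288  0.15556294] [-0.53393865  0.05768647 -2.08994445]
```

View pics/s4z.png

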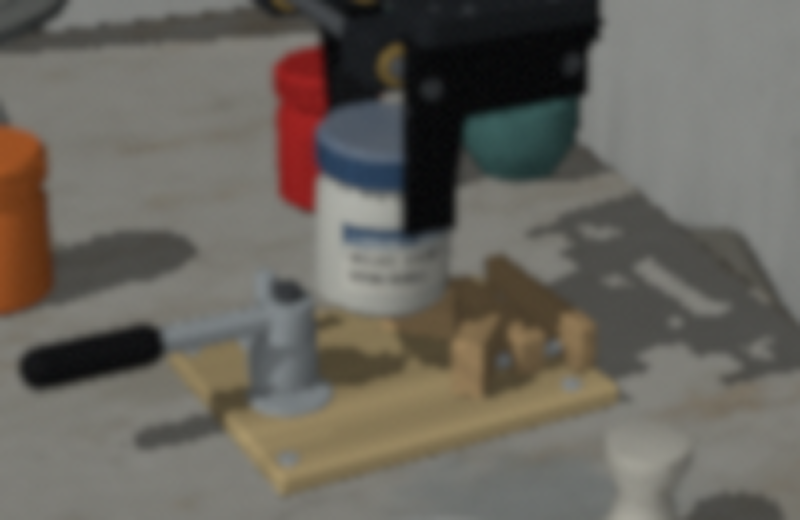

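The crop shows the jar hanging over the gap between the cam post (285, 340) and the V (460–530, 320), properly lined up. I'll lower it while watching the force.

```bash
python3 -m crank '[{"slide":[2,-3,-6],"turn":[-0.3,-0.3,0],"grip":0},{"slide":[0,0,-6],"turn":[0,0,0],"grip":0}]'
python3 -m crank '[{"slide":[0,0,-6],"turn":[0,0,0],"grip":0}]'
python3 -m crank '[{"slide":[0,0,-5],"turn":[0,0,0],"grip":0}]'
```

```text
time_s: 6.18
position: [0.5542, -0.3288, 0.1444]
tcp_rot: [[-0.003, 0.118, -0.993], [0.001, -0.993, -0.118], [-1.0, -0.001, 0.003]]
force: [-0.4, -0.0, -0.8]
opening: 0.638
time_s: 6.27
position: [0.5548, -0.3287, 0.1385]
tcp_rot: [[-0.002, 0.119, -0.993], [0.0, -0.993, -0.119], [-1.0, -0.0, 0.002]]
force: [-0.8, -0.9, -1.2]
opening: 0.637
time_s: 6.35
position: [0.555, -0.3285, 0.1333]
tcp_rot: [[-0.001, 0.119, -0.993], [-0.0, -0.993, -0.119], [-1.0, 0.0, 0.001]]
force: [-0.9, 0.1, -1.2]
opening: 0.634
```

```bash
python3 -m crank '[{"slide":[-1,-1,-5],"turn":[0,0,0],"grip":0}]'
python3 -m crank '[{"slide":[0,0,-3],"turn":[0,0,0],"grip":0}]'
python3 -m crank '[{"slide":[0,0,-2],"turn":[0,0,0],"grip":0}]'
```

```text
time_s: 6.43
position: [0.5544, -0.3293, 0.1281]
tcp_rot: [[-0.001, 0.12, -0.993], [-0.001, -0.993, -0.12], [-1.0, 0.001, 0.001]]
force: [-0.7, -0.1, -1.3]
opening: 0.639
time_s: 6.52
position: [0.5541, -0.3293, 0.1244]
tcp_rot: [[-0.001, 0.12, -0.993], [-0.001, -0.993, -0.12], [-1.0, 0.0, 0.001]]
force: [-0.7, -0.6, -0.8]
opening: 0.638
time_s: 6.6
position: [0.5539, -0.3292, 0.1221]
tcp_rot: [[-0.002, 0.12, -0.993], [-0.0, -0.993, -0.12], [-1.0, 0.0, 0.002]]
force: [-2.0, 3.2, 16.6]
opening: 0.639
```

Seated on the plate at z ≈ 0.122. I'll unload it a little and slide it into the V.

```bash
python3 -m crank '[{"slide":[0,0,1],"turn":[0,0,0],"grip":0}]'
python3 -m crank '[{"slide":[2,0.2,0],"turn":[0,0,0],"grip":0}]'
python3 -m crank '[{"slide":[2,0.2,0],"turn":[0,0,0],"grip":0}]'
```

```text
time_s: 6.68
position: [0.5539, -0.3293, 0.1229]
tcp_rot: [[-0.002, 0.12, -0.993], [-0.0, -0.993, -0.12], [-1.0, -0.0, 0.002]]
force: [-0.1, 0.3, -1.2]
opening: 0.637
time_s: 6.77
position: [0.5557, -0.3293, 0.123]
tcp_rot: [[-0.002, 0.119, -0.993], [-0.0, -0.993, -0.119], [-1.0, -0.0, 0.002]]
force: [0.0, 1.0, -1.0]
opening: 0.636
time_s: 6.85
position: [0.5575, -0.329, 0.1231]
tcp_rot: [[-0.003, 0.119, -0.993], [0.0, -0.993, -0.119], [-1.0, -0.001, 0.003]]
force: [-1.6, 1.0, 0.1]
opening: 0.642
```

```bash
python3 -m crank '[{"slide":[1.5,0.2,0],"turn":[0,0,0],"grip":0}]'
python3 -m crank '[{"slide":[1,0.1,0],"turn":[0,0,0],"grip":0}]'
```

```text
time_s: 6.93
position: [0.5585, -0.3286, 0.123]
tcp_rot: [[-0.005, 0.119, -0.993], [0.001, -0.993, -0.119], [-1.0, -0.002, 0.004]]
force: [-2.3, -0.5, 0.1]
opening: 0.636
time_s: 7.02
position: [0.559, -0.3285, 0.1229]
tcp_rot: [[-0.006, 0.12, -0.993], [0.001, -0.993, -0.12], [-1.0, -0.002, 0.006]]
force: [-2.4, -1.2, -0.3]
opening: 0.639
```

```bash
python3 -m crank '[{"slide":[1.2,-0.6,-0.3],"turn":[0,-0.3,0],"grip":0}]'
python3 -m crank '[{"slide":[1,-0.3,-0.3],"turn":[0,-0.3,0],"grip":0}]'
```

```text
time_s: 7.1
position: [0.5593, -0.3286, 0.1228]
tcp_rot: [[-0.004, 0.121, -0.993], [0.002, -0.993, -0.121], [-1.0, -0.003, 0.004]]
force: [-5.7, 1.9, 6.2]
opening: 0.634
time_s: 7.18
position: [0.5593, -0.3287, 0.1228]
tcp_rot: [[-0.002, 0.122, -0.993], [0.003, -0.993, -0.122], [-1.0, -0.003, 0.001]]
force: [-5.6, 0.7, 4.5]
opening: 0.635
```

Contact on both V faces and the plate. I'll release it and rise.

```bash
python3 -m crank '[{"slide":[0,0,0],"turn":[0,0,0],"grip":0.85},{"slide":[0,0,0],"turn":[0,0,0],"grip":0.85},{"slide":[0,0,0],"turn":[0,0,0],"grip":0.85},{"slide":[0,0,0],"turn":[0,0,0],"grip":0.85}]'
python3 -m crank '[{"slide":[0,0,15],"turn":[0,0,0],"grip":0.85},{"slide":[0,0,30],"turn":[0,0,0],"grip":0.85},{"slide":[0,0,35],"turn":[0,0,0],"grip":0.85},{"slide":[-30,-20,20],"turn":[0,0,0],"grip":0},{"slide":[-35,-20,0],"turn":[0,0,0],"grip":0}]'
python3 -m crank '[{"slide":[-35,-20,0],"turn":[0,0,0],"grip":0},{"slide":[-30,-15,0],"turn":[0,0,0],"grip":0}]'
python3 - <<'E'
from h import *
from scipy.optimize import least_squares
np.set_printoptions(precision=4,suppress=True)
for cam in("side","top"):
    I,D=snap(cam,cam+"5");P=cloud(cam,D)
    near=(np.hypot(P[...,0]-.557,P[...,1]+.328)<.045)&(D>0)
    lid=P[near&(P[...,2]>.07)];b=P[near&(P[...,2]>.045)&(P[...,2]<.082)]
    print(cam,"lid",len(lid),(lid.min(0)+lid.max(0))/2,np.ptp(lid,axis=0))
    print("body",len(b),least_squares(lambda c:np.hypot(b[:,0]-c[0],b[:,1]-c[1])-.0285,[.557,-.328],loss="soft_l1",f_scale=.002).x)
    for t in("pivot","handle"):
        for o in bot.spot_point(cam,t)[:1]: print(t,o["conf"],px2w(cam,D,*o["centre"],.048))
    o=bot.outline_of(cam,"handle")
    if o:
        q=P[o[0]["pixels"]&(D>0)]; g=q[(q[:,0]<.465)&(q[:,2]>.03)&(q[:,2]<.065)]
        print("bar",len(g),g.mean(0),g.min(0),g.max(0),cv2.fitLine(g[:,:2].astype(np.float32),cv2.DIST_HUBER,0,.01,.01).ravel())
a=cv2.resize(cv2.imread("pics/side5.png")[180:330,230:430],None,fx=3,fy=3,interpolation=cv2.INTER_CUBIC)
cv2.imwrite("pics/s5z.png",a)
s=bot.read_state();print(s["position"],s["opening"])
E
```

```text
time_s: 7.52
position: [0.5613, -0.3295, 0.1238]
tcp_rot: [[0.005, 0.12, -0.993], [0.001, -0.993, -0.12], [-1.0, -0.0, -0.005]]
force: [0.4, 0.3, -0.5]
opening: 0.822
time_s: 7.93
position: [0.5025, -0.3669, 0.2253]
tcp_rot: [[0.012, 0.129, -0.992], [-0.001, -0.992, -0.129], [-1.0, 0.002, -0.012]]
force: [0.0, -1.5, -1.5]
opening: 0.771
time_s: 8.1
position: [0.4378, -0.4044, 0.2287]
tcp_rot: [[0.019, 0.133, -0.991], [-0.009, -0.991, -0.133], [-1.0, 0.011, -0.017]]
force: [0.7, -1.2, 0.1]
opening: 0.633
side lid 663 [ 0.55   -0.3288  0.0785] [0.0565 0.0567 0.0169]
body 684 [ 0.5521 -0.3258]
pivot 0.87 [ 0.5067 -0.3294  0.048 ]
handle 0.57 [ 0.4178 -0.3429  0.048 ]
bar 446 [ 0.4244 -0.347   0.0518] [ 0.3903 -0.3536  0.0412] [ 0.4649 -0.3324  0.0588] [ 0.9909  0.135   0.4269 -0.3468]
top lid 552 [ 0.5526 -0.3248  0.0825] [0.0563 0.0563 0.0224]
body 139 [ 0.5539 -0.3252]
pivot 0.7 [ 0.5005 -0.3425  0.048 ]<stdin>:15: RuntimeWarning: Mean of empty slice.
  ret = um.true_divide(
Traceback (most recent call last):
ValueError: zero-size array to reduction operation minimum which has no identity
```

```bash
python3 - <<'E'
import cv2
a=cv2.resize(cv2.imread("pics/side5.png")[180:330,230:430],None,fx=3,fy=3,interpolation=cv2.INTER_CUBIC)
cv2.imwrite("pics/s5z.png",a)
E
```

```text
(no output)
```

View pics/s5z.png

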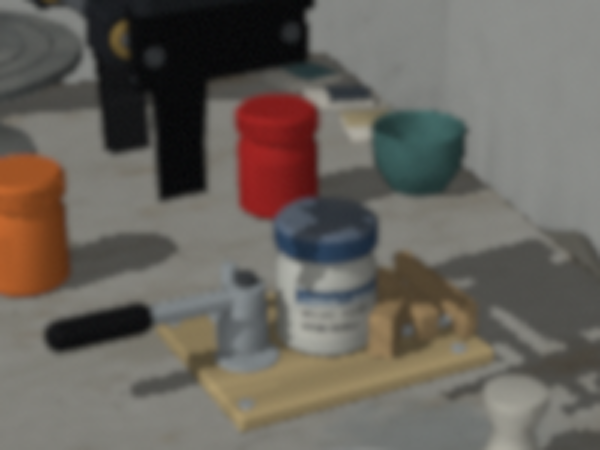

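The crop shows the jar standing upright in the V at about (325, 290), clear of the cam, with the lever still open and the jar released. Next, closed fingers go behind the grip on the holder's −y side.

```bash
python3 -m crank '[{"slide":[-7,9,-30],"turn":[0.5,1.1,0],"grip":0},{"slide":[0,0,-38],"turn":[0,0,0],"grip":0},{"slide":[0,0,-35],"turn":[0,0,0],"grip":0},{"slide":[0,0,-15],"turn":[0,0,0],"grip":0},{"slide":[0,0,0],"turn":[0,0,0],"grip":0}]'
cat > arc.py <<'E'
import sys
from h import *
P=np.array([.507,-.334])
def plan(off,deg,rad=.083):
    s=bot.read_state();t=np.array(s["position"]);R=np.array(s["tcp_rot"])
    print("now",t.round(4),"F",np.round(s["force"],1),"yaw",np.degrees(np.arctan2(R[0,1],-R[1,1])).round(1),"tilt fix wx,wy",np.degrees([-R[1,0],R[0,0]]).round(1),"open",round(s["opening"],2),"t",s["time_s"],"j6",s["joint_positions"][5])
    prev=None
    for d in deg:
        f=np.radians(187-d);F=P+rad*np.array([np.cos(f),np.sin(f)])+off*np.array([-np.sin(f),np.cos(f)])
        print(d,"yaw",7-d,F.round(4),"from now",((F-t[:2])*1000).round(1),"" if prev is None else ("step",((F-prev)*1000).round(1)));prev=F
plan(float(sys.argv[1]),eval(sys.argv[2]))
E
python3 arc.py .024 'range(0,100,6)'
```

```text
time_s: 8.92
position: [0.44, -0.391, 0.1074]
tcp_rot: [[0.005, 0.144, -0.99], [-0.005, -0.99, -0.144], [-1.0, 0.006, -0.004]]
force: [0.2, 1.2, -0.3]
opening: 0.009
now [ 0.44   -0.391   0.1074] F [ 0.2  1.2 -0.3] yaw 8.3 tilt fix wx,wy [0.3 0.3] open 0.01 t 8.9167 j6 29.18162809798729
0 yaw 7 [ 0.4275 -0.3679] from now [-12.5  23. ] 
6 yaw 1 [ 0.4244 -0.3594] from now [-15.6  31.5] ('step', array([-3.1,  8.5]))
12 yaw -5 [ 0.4222 -0.3507] from now [-17.8  40.3] ('step', array([-2.2,  8.8]))
18 yaw -11 [ 0.4209 -0.3417] from now [-19.1  49.2] ('step', array([-1.3,  9. ]))
24 yaw -17 [ 0.4206 -0.3327] from now [-19.4  58.3] ('step', array([-0.3,  9. ]))
30 yaw -23 [ 0.4212 -0.3237] from now [-18.8  67.3] ('step', array([0.6, 9. ]))
36 yaw -29 [ 0.4228 -0.3148] from now [-17.2  76.2] ('step', array([1.6, 8.9]))
42 yaw -35 [ 0.4252 -0.3061] from now [-14.8  84.9] ('step', array([2.5, 8.7]))
48 yaw -41 [ 0.4286 -0.2977] from now [-11.4  93.3] ('step', array([3.4, 8.4]))
54 yaw -47 [ 0.4328 -0.2897] from now [ -7.2 101.3] ('step', array([4.2, 8. ]))
60 yaw -53 [ 0.4379 -0.2822] from now [ -2.1 108.8] ('step', array([5. , 7.5]))
66 yaw -59 [ 0.4437 -0.2752] from now [  3.7 115.7] ('step', array([5.8, 6.9]))
72 yaw -65 [ 0.4502 -0.2689] from now [ 10.2 122. ] ('step', array([6.5, 6.3]))
78 yaw -71 [ 0.4573 -0.2633] from now [ 17.3 127.6] ('step', array([7.1, 5.6]))
84 yaw -77 [ 0.4649 -0.2585] from now [ 24.9 132.4] ('step', array([7.7, 4.8]))
90 yaw -83 [ 0.4731 -0.2545] from now [ 33.  136.4] ('step', array([8.1, 4. ]))
96 yaw -89 [ 0.4816 -0.2514] from now [ 41.5 139.5] ('step', array([8.5, 3.1]))
```

Approach to contact, then the first part of the swing.

```bash
python3 -m crank '[{"slide":[-8,6,-1],"turn":[0.3,0.3,-1],"grip":0},{"slide":[-5,6,0],"turn":[0,0,0],"grip":0},{"slide":[0,6,0],"turn":[0,0,0],"grip":0}]'
python3 -m crank '[{"slide":[-1,5,0],"turn":[0,0,0],"grip":0}]'; python3 arc.py .024 '[0,6,12]'
```

```text
time_s: 9.17
position: [0.4284, -0.3715, 0.1062]
tcp_rot: [[-0.0, 0.128, -0.992], [0.0, -0.992, -0.128], [-1.0, -0.0, 0.0]]
force: [-0.2, 0.9, 1.1]
opening: 0.009
time_s: 9.25
position: [0.4276, -0.3659, 0.1073]
tcp_rot: [[0.0, 0.128, -0.992], [-0.001, -0.992, -0.128], [-1.0, 0.001, -0.0]]
force: [0.9, 0.1, 0.8]
opening: 0.003
now [ 0.4276 -0.3659  0.1073] F [0.9 0.1 0.8] yaw 7.4 tilt fix wx,wy [0. 0.] open 0.0 t 9.25 j6 30.731693891640834
0 yaw 7 [ 0.4275 -0.3679] from now [-0.  -2.1] 
6 yaw 1 [ 0.4244 -0.3594] from now [-3.1  6.4] ('step', array([-3.1,  8.5]))
12 yaw -5 [ 0.4222 -0.3507] from now [-5.3 15.2] ('step', array([-2.2,  8.8]))
```

```bash
python3 -m crank '[{"slide":[-2,5,-0.5],"turn":[0,0,-3],"grip":0},{"slide":[-2,5,0],"turn":[0,0,-4],"grip":0}]'
python3 -m crank '[{"slide":[-1.5,6,0],"turn":[0,0,-4],"grip":0}]';python3 arc.py .024 '[6,12,18,24]'
```

```text
time_s: 9.42
position: [0.4245, -0.3559, 0.1095]
tcp_rot: [[0.004, 0.004, -1.0], [-0.006, -1.0, -0.004], [-1.0, 0.006, -0.004]]
force: [0.2, -2.2, -1.9]
opening: 0.005
time_s: 9.5
position: [0.4236, -0.3508, 0.111]
tcp_rot: [[0.006, -0.069, -0.998], [-0.011, -0.998, 0.069], [-1.0, 0.011, -0.007]]
force: [-0.7, -2.2, -1.5]
opening: -0.003
now [ 0.4236 -0.3508  0.111 ] F [-0.7 -2.2 -1.5] yaw -3.9 tilt fix wx,wy [0.7 0.4] open -0.0 t 9.5 j6 42.8878114592177
6 yaw 1 [ 0.4244 -0.3594] from now [ 0.8 -8.7] 
12 yaw -5 [ 0.4222 -0.3507] from now [-1.4  0.1] ('step', array([-2.2,  8.8]))
18 yaw -11 [ 0.4209 -0.3417] from now [-2.7  9.1] ('step', array([-1.3,  9. ]))
24 yaw -17 [ 0.4206 -0.3327] from now [-3.  18.1] ('step', array([-0.3,  9. ]))
```

Contact made, and the lever swings at about 2 N. Continuing along the arc.

```bash
python3 -m crank '[{"slide":[-1.5,8,-2],"turn":[0.5,0.4,-6],"grip":0},{"slide":[-0.5,8,-2],"turn":[0.3,0,-6],"grip":0},{"slide":[0.5,8,-1],"turn":[0,0,-6],"grip":0}]'
python3 -m crank '[{"slide":[1.5,8,-1],"turn":[0,0,-6],"grip":0}]';python3 arc.py .024 '[30,36,42,48,54]'
```

```text
time_s: 9.75
position: [0.4229, -0.3295, 0.1111]
tcp_rot: [[0.003, -0.385, -0.923], [-0.011, -0.923, 0.385], [-1.0, 0.009, -0.007]]
force: [-2.6, -2.2, -1.2]
opening: 0.007
time_s: 9.83
position: [0.4241, -0.3219, 0.1115]
tcp_rot: [[0.003, -0.483, -0.875], [-0.014, -0.875, 0.483], [-1.0, 0.011, -0.009]]
force: [-2.7, -2.6, -0.8]
opening: 0.006
now [ 0.4241 -0.3219  0.1115] F [-2.7 -2.6 -0.8] yaw -28.9 tilt fix wx,wy [0.8 0.2] open 0.01 t 9.8333 j6 70.40132106337624
30 yaw -23 [ 0.4212 -0.3237] from now [-2.9 -1.7] 
36 yaw -29 [ 0.4228 -0.3148] from now [-1.4  7.2] ('step', array([1.6, 8.9]))
42 yaw -35 [ 0.4252 -0.3061] from now [ 1.1 15.9] ('step', array([2.5, 8.7]))
48 yaw -41 [ 0.4286 -0.2977] from now [ 4.5 24.3] ('step', array([3.4, 8.4]))
54 yaw -47 [ 0.4328 -0.2897] from now [ 8.7 32.3] ('step', array([4.2, 8. ]))
```

```bash
python3 -m crank '[{"slide":[1,9,-4],"turn":[0.8,0.2,-3],"grip":0},{"slide":[2,9,-3],"turn":[0.3,0,-4],"grip":0},{"slide":[3,9,-2],"turn":[0.3,0,-5],"grip":0}]'
python3 -m crank '[{"slide":[4,8.5,-1],"turn":[0.3,0,-6],"grip":0}]';python3 arc.py .024 '[48,54,60,66,72]'
```

```text
time_s: 10.08
position: [0.4318, -0.2974, 0.1079]
tcp_rot: [[0.007, -0.662, -0.749], [-0.002, -0.749, 0.662], [-1.0, -0.003, -0.007]]
force: [-3.0, -3.4, 3.0]
opening: 0.009
time_s: 10.17
position: [0.4361, -0.2896, 0.1083]
tcp_rot: [[0.008, -0.739, -0.673], [-0.002, -0.673, 0.739], [-1.0, -0.005, -0.007]]
force: [-1.8, -3.7, -2.3]
opening: 0.006
now [ 0.4361 -0.2896  0.1083] F [-1.8 -3.7 -2.3] yaw -47.7 tilt fix wx,wy [0.1 0.5] open 0.01 t 10.1667 j6 91.32042445830946
48 yaw -41 [ 0.4286 -0.2977] from now [-7.5 -8. ] 
54 yaw -47 [ 0.4328 -0.2897] from now [-3.3 -0. ] ('step', array([4.2, 8. ]))
60 yaw -53 [ 0.4379 -0.2822] from now [1.8 7.5] ('step', array([5. , 7.5]))
66 yaw -59 [ 0.4437 -0.2752] from now [ 7.6 14.4] ('step', array([5.8, 6.9]))
72 yaw -65 [ 0.4502 -0.2689] from now [14.  20.7] ('step', array([6.5, 6.3]))
```

```bash
python3 -m crank '[{"slide":[4,7.5,-1],"turn":[0.1,0.3,-5],"grip":0},{"slide":[5,7,-1],"turn":[0,0,-5],"grip":0}]'
python3 -m crank '[{"slide":[6,7,-1],"turn":[0,0,-5],"grip":0},{"slide":[6.5,6.5,-1],"turn":[0,0,-5],"grip":0}]';python3 arc.py .024 '[66,72,78,84,90]'
```

```text
time_s: 10.33
position: [0.4457, -0.2765, 0.1091]
tcp_rot: [[0.006, -0.849, -0.528], [-0.008, -0.528, 0.849], [-1.0, -0.001, -0.01]]
force: [-1.8, -3.9, -1.3]
opening: 0.005
time_s: 10.5
position: [0.4584, -0.2643, 0.1097]
tcp_rot: [[0.007, -0.931, -0.366], [-0.016, -0.366, 0.931], [-1.0, -0.0, -0.017]]
force: [-2.4, -5.3, -1.6]
opening: 0.005
now [ 0.4584 -0.2643  0.1097] F [-2.4 -5.3 -1.6] yaw -68.5 tilt fix wx,wy [0.9 0.4] open 0.01 t 10.5 j6 117.2350625664413
66 yaw -59 [ 0.4437 -0.2752] from now [-14.7 -11. ] 
72 yaw -65 [ 0.4502 -0.2689] from now [-8.2 -4.7] ('step', array([6.5, 6.3]))
78 yaw -71 [ 0.4573 -0.2633] from now [-1.1  0.9] ('step', array([7.1, 5.6]))
84 yaw -77 [ 0.4649 -0.2585] from now [6.5 5.7] ('step', array([7.7, 4.8]))
90 yaw -83 [ 0.4731 -0.2545] from now [14.7  9.7] ('step', array([8.1, 4. ]))
```

```bash
python3 -m crank '[{"slide":[6,4,-1],"turn":[0.9,0.4,-5],"grip":0}]'
python3 -m crank '[{"slide":[3.5,1.5,-1],"turn":[0.3,0,-4],"grip":0}]';python3 arc.py .024 '[78,81,84,87,90,93]'
```

```text
time_s: 10.58
position: [0.4641, -0.2599, 0.11]
tcp_rot: [[-0.001, -0.96, -0.28], [-0.002, -0.28, 0.96], [-1.0, 0.002, -0.002]]
force: [-3.5, -3.5, -1.4]
opening: 0.003
time_s: 10.67
position: [0.4676, -0.2581, 0.1101]
tcp_rot: [[-0.002, -0.978, -0.21], [0.002, -0.21, 0.978], [-1.0, 0.001, 0.003]]
force: [-2.8, -2.4, -1.5]
opening: 0.007
now [ 0.4676 -0.2581  0.1101] F [-2.8 -2.4 -1.5] yaw -77.9 tilt fix wx,wy [-0.1 -0.1] open 0.01 t 10.6667 j6 126.88789418345286
78 yaw -71 [ 0.4573 -0.2633] from now [-10.3  -5.2] 
81 yaw -74 [ 0.4611 -0.2608] from now [-6.5 -2.7] ('step', array([3.8, 2.5]))
84 yaw -77 [ 0.4649 -0.2585] from now [-2.6 -0.4] ('step', array([3.9, 2.3]))
87 yaw -80 [ 0.469  -0.2564] from now [1.4 1.7] ('step', array([4. , 2.1]))
90 yaw -83 [ 0.4731 -0.2545] from now [5.5 3.6] ('step', array([4.1, 1.9]))
93 yaw -86 [ 0.4773 -0.2529] from now [9.7 5.3] ('step', array([4.2, 1.7]))
```

About 86°, with the force dropping slightly. From here I'll take 2 mm feeler steps.

```bash
for i in 1; do python3 -m crank '[{"slide":[2.2,0.8,-0.5],"turn":[0,0,-1.5],"grip":0}]'; done
python3 -m crank '[{"slide":[2.2,0.7,-0.5],"turn":[0,0,-1.5],"grip":0}]'
python3 -m crank '[{"slide":[2,0.6,-0.5],"turn":[0,0,-1.5],"grip":0}]'
```

```text
time_s: 10.75
position: [0.4694, -0.257, 0.1106]
tcp_rot: [[-0.002, -0.983, -0.183], [0.002, -0.183, 0.983], [-1.0, 0.002, 0.002]]
force: [-3.0, -2.0, -2.6]
opening: 0.005
time_s: 10.83
position: [0.4709, -0.2559, 0.111]
tcp_rot: [[-0.003, -0.988, -0.157], [0.001, -0.157, 0.988], [-1.0, 0.003, 0.002]]
force: [-3.2, -1.1, -2.1]
opening: 0.005
time_s: 10.92
position: [0.4722, -0.255, 0.1114]
tcp_rot: [[-0.004, -0.991, -0.131], [0.001, -0.131, 0.991], [-1.0, 0.004, 0.001]]
force: [-2.8, -1.4, -1.8]
opening: 0.007
```

```bash
python3 -m crank '[{"slide":[2.2,0.5,-1.5],"turn":[0,0,-1.5],"grip":0}]'
python3 -m crank '[{"slide":[2.2,0.5,-1.5],"turn":[0,0,-1.5],"grip":0}]'
python3 -m crank '[{"slide":[2,0.4,-1],"turn":[0,0,-1.5],"grip":0}]'
```

```text
time_s: 11.0
position: [0.4729, -0.2544, 0.1111]
tcp_rot: [[-0.008, -0.994, -0.106], [-0.0, -0.106, 0.994], [-1.0, 0.008, 0.001]]
force: [-10.4, -5.3, 6.4]
opening: 0.004
time_s: 11.08
position: [0.4729, -0.254, 0.111]
tcp_rot: [[-0.012, -0.997, -0.082], [-0.001, -0.082, 0.997], [-1.0, 0.012, -0.0]]
force: [-10.3, -5.8, 7.4]
opening: 0.004
time_s: 11.17
position: [0.4728, -0.2538, 0.1113]
tcp_rot: [[-0.016, -0.998, -0.058], [-0.002, -0.058, 0.998], [-1.0, 0.016, -0.001]]
force: [-6.8, -5.1, -0.2]
opening: 0.006
```

Motion stopped near 90° and the force jumped to about 11 N, so this is probably the end stop. I'll check it in a picture before trusting it.

```bash
python3 - <<'E'
from h import *
I,D=snap("side","s6");I2,D2=snap("top","t6")
a=cv2.resize(I[190:310,250:410],None,fx=4.5,fy=4.5,interpolation=cv2.INTER_CUBIC)
cv2.imwrite("pics/s6z.png",a[...,::-1])
s=bot.read_state();print(s["position"],s["force"])
E
```

```text
[ 0.4728685  -0.25378618  0.11127776] [-7.18099366 -4.69312842  1.58539768]
```

View pics/s6z.png

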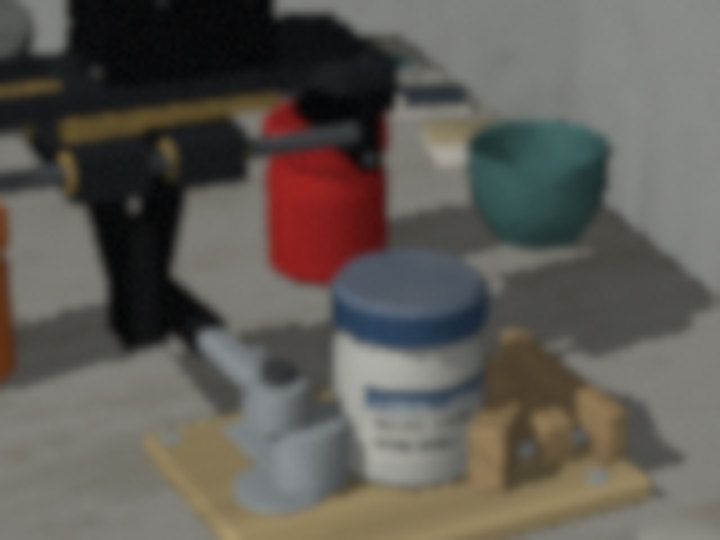

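```bash
python3 -m crank '[{"slide":[2.5,0.2,0],"turn":[0,0,0],"grip":0}]'
python3 -m crank '[{"slide":[3,0.2,0],"turn":[0,0,0],"grip":0}]'
```

```text
time_s: 11.35
position: [0.473, -0.2535, 0.112]
tcp_rot: [[-0.02, -0.998, -0.06], [-0.002, -0.06, 0.998], [-1.0, 0.02, -0.001]]
force: [-5.9, -3.5, -2.9]
opening: 0.008
time_s: 11.43
position: [0.4734, -0.253, 0.1126]
tcp_rot: [[-0.025, -0.998, -0.062], [-0.002, -0.062, 0.998], [-1.0, 0.026, -0.0]]
force: [-8.1, -3.1, -5.3]
opening: 0.009
```

The tool was only tilting, so I'll straighten it while pushing, to feel the stop firmly but within the limit.

```bash
python3 -m crank '[{"slide":[0.5,0,-2],"turn":[0,-1,0],"grip":0}]'
python3 -m crank '[{"slide":[1,0,-1],"turn":[0,-1,0],"grip":0}]'
```

```text
time_s: 11.52
position: [0.4723, -0.2529, 0.1116]
tcp_rot: [[-0.011, -0.998, -0.065], [-0.002, -0.065, 0.998], [-1.0, 0.011, -0.002]]
force: [-4.5, -1.1, 2.1]
opening: 0.007
time_s: 11.6
position: [0.4714, -0.2527, 0.1115]
tcp_rot: [[0.003, -0.998, -0.067], [-0.003, -0.067, 0.998], [-1.0, -0.003, -0.003]]
force: [-6.7, -3.1, -0.3]
opening: 0.0
```

```bash
python3 -m crank '[{"slide":[3,0.2,0],"turn":[0,-0.8,0],"grip":0}]'
python3 -m crank '[{"slide":[3,0.2,0],"turn":[0,-0.8,0],"grip":0}]'
```

```text
time_s: 11.68
position: [0.4713, -0.2524, 0.1119]
tcp_rot: [[0.011, -0.997, -0.07], [-0.003, -0.07, 0.998], [-1.0, -0.011, -0.003]]
force: [-12.7, -7.8, -6.2]
opening: 0.005
time_s: 11.77
position: [0.4707, -0.2521, 0.112]
tcp_rot: [[0.019, -0.997, -0.074], [-0.002, -0.074, 0.997], [-1.0, -0.018, -0.004]]
force: [-10.1, -7.9, -5.5]
opening: 0.004
```

The tip holds at x ≈ 0.472 under about 15 N, so this is the stop. I'll back off, rise and check.

```bash
python3 -m crank '[{"slide":[-8,0,0],"turn":[0,1,0],"grip":0},{"slide":[-15,0,0],"turn":[0,0,0],"grip":0},{"slide":[-10,0,30],"turn":[0,0,0],"grip":0},{"slide":[0,0,40],"turn":[0,0,0],"grip":0},{"slide":[0,0,40],"turn":[0,0,0],"grip":0}]'
python3 -m crank '[{"slide":[-20,30,20],"turn":[0,0,0],"grip":0},{"slide":[-20,35,10],"turn":[0,0,0],"grip":0},{"slide":[-10,38,0],"turn":[0,0,0],"grip":0},{"slide":[0,38,0],"turn":[0,0,0],"grip":0},{"slide":[0,35,0],"turn":[0,0,0],"grip":0}]'
python3 - <<'E'
from h import *
from scipy.optimize import least_squares
np.set_printoptions(precision=4,suppress=True)
C=[]
for cam,sl in(("side",np.s_[190:310,250:410]),("top",np.s_[180:300,290:450])):
    I,D=snap(cam,cam+"7");P=cloud(cam,D)
    near=(np.hypot(P[...,0]-.557,P[...,1]+.328)<.045)&(D>0)
    lid=P[near&(P[...,2]>.075)];b=P[near&(P[...,2]>.045)&(P[...,2]<.082)]
    print(cam,"lid",(lid.min(0)+lid.max(0))/2,np.ptp(lid,axis=0),"body",least_squares(lambda c:np.hypot(b[:,0]-c[0],b[:,1]-c[1])-.0285,[.557,-.328],loss="soft_l1",f_scale=.002).x)
    q=P[(D>0)&(abs(P[...,2]-.05)<.012)];q=q[(abs(q[:,0]-.5)<.035)&(q[:,1]>-.285)&(q[:,1]<-.2)]
    if len(q)>20:
        vx,vy,x,y=cv2.fitLine(q[:,:2].astype(np.float32),cv2.DIST_HUBER,0,.01,.01).ravel();print("bar",len(q),q.mean(0),"lever deg",187-np.degrees(np.arctan2(vy,vx))%180)
    C.append(cv2.resize(I[sl],(400*2,600) if 0 else (640,480),interpolation=cv2.INTER_CUBIC)[:, :])
cv2.imwrite("pics/c7.png",cv2.resize(np.hstack(C),(800,300))[...,::-1])
E
```

```text
time_s: 12.18
position: [0.4309, -0.2483, 0.222]
tcp_rot: [[-0.01, -0.997, -0.073], [0.007, -0.073, 0.997], [-1.0, 0.01, 0.007]]
force: [1.3, -0.7, 0.6]
opening: 0.008
time_s: 12.6
position: [0.3852, -0.0782, 0.2679]
tcp_rot: [[0.025, -0.998, -0.061], [-0.022, -0.061, 0.998], [-0.999, -0.024, -0.024]]
force: [1.6, -0.1, 1.3]
opening: 0.003
side lid [ 0.5546 -0.33    0.0812] [0.0559 0.0556 0.0124] body [ 0.5559 -0.3263]
bar 204 [ 0.486  -0.2597  0.0536] lever deg 84.415695
top lid [ 0.5579 -0.325   0.084 ] [0.0558 0.0572 0.0166] body [ 0.5571 -0.3259]
bar 228 [ 0.4918 -0.2529  0.0542] lever deg 84.20017
```

View pics/c7.png

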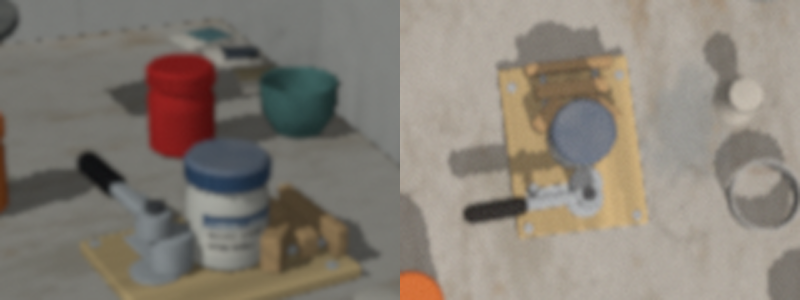

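The pictures show the jar upright and about 3–4 mm further into the V, as expected from the jaw give. The lever is at roughly 85° and other things are unmoved. I'll take one closer look at the stop pin.

```bash
python3 - <<'E'
import cv2,numpy as np
a=cv2.imread("pics/top0.png")[225:285,315:395];b=cv2.imread("pics/top7.png")[225:285,315:395]
cv2.imwrite("pics/c8.png",cv2.resize(np.hstack([a,b]),(800,300),interpolation=cv2.INTER_CUBIC))
E
```

```text
(no output)
```

View pics/c8.png

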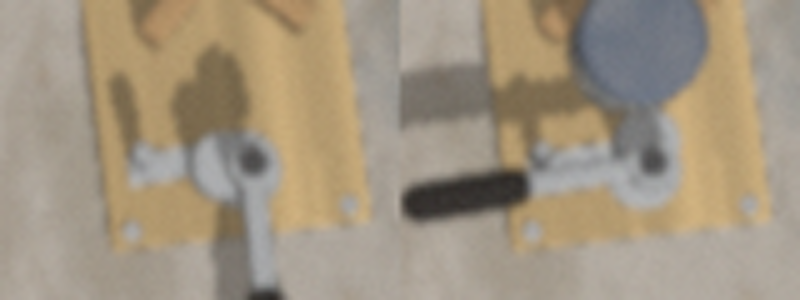

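The stop pin at (545, 155) sits directly against the lever bar, so the lever is on its stop. Handing in.

```bash
python3 -c "
from rig import bot
s=bot.read_state();print(s['time_s'],s['force'],s['position']);print(bot.hand_in())"
```

```text
12.7 [ 0.13832561 -0.0186385  -0.95682818] [ 0.38336716 -0.07469087  0.26724709]
the job is handed in; nothing more can be done
None
```

I stood the white jar in the V with the lever open and let go of it. I then pushed the lever round with closed fingers until it stopped, backed off and handed in at 12.7 s.

**Seating:** I lowered the jar onto the base plate and slid it along until it rested against both V faces before releasing it. The picture afterwards showed it upright in the V, clear of the cam.

**Lever:** It took about 3–6 N to swing, dropping to about 3 N near the end. It then stopped moving while I pushed up to about 16 N in total, below the 25 N limit. The top view shows the lever bar right up against the stop pin.

**Clamping:** Both cameras put the jar about 3–4 mm further into the V than before, which matches the spring-backed jaw giving way. The jar is still upright, and the arm is clear of everything. The other things in view look unmoved, but I did not measure their positions again.

**Disagreement:** The image fit puts the lever at about 84–85° (1.47–1.49 rad), just under the stated 1.5–1.75 rad. My estimate from the arm was about 90° (1.57 rad). I took this as measuring error and relied on the felt stop and the pin contact.

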